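# Fill the mixer's round tub and start it

## Robot

A 6-joint arm with a two-finger parallel gripper is mounted at the origin on a cart in front of the work surface, level with it; the furniture and walls round the work are solid. World frame = base frame: x ahead of the robot, y to its left, z up, the work surface at z = 0. Lengths are in m, angles in rad, forces in N, time in s.
With the tool pointing down it reaches from about 0.325 to 0.9 m from the base axis. Payload 6.1 kg.
Tool frame: the origin (TCP) lies midway between the tips of the shut fingers; the grasp point (between the pads) lies 19 mm behind it; x points along the fingers, y is the direction in which the jaws open and shut, and the axes are right-handed (so a half turn about x gives the same grasp; the last joint's range is limited). The gripper opens to 85 mm and grips with 20 to 120 N. Pads are 22 mm wide; open, the fingers measure 114 mm over their backs; the gripper's body (76 mm by 85 mm) begins 54 mm behind the grasp point. The pads swing forward as they close: fully open they stand 13 mm farther back than shut.
Start: joints at [-1.408, 0.22, 1.526, -0, 1.395, -0.126], TCP at [0.178, -0.599, 0.231] pointing down, gripper open.
Joint ranges: [-2.98, 2.98], [-0.91, 2.08], [0.09, 2.57], [-1.24, 4.39], [0.2, 2.65], [-2.68, 2.68]. Speed limits (rad/s): [2.57, 2.57, 3.01, 3.14, 3.14, 3.14].

## Interface

Orientations are given as [roll, pitch, yaw] about the fixed x, y, z axes, in that order (R = Rz(yaw) Ry(pitch) Rx(roll)).
In Python, from plant import movep, move_l, set_joints, gripper_to, hold, inverse_kinematics, observe, get_image, get_calibration, Unreachable, job_done gives the robot as it stands. Calls block until the motion is done:
- movep(position, orientation): joint-space move of the TCP to a pose.
- move_l(position, feed=0.15, rotation=None, max_force=None): straight line of the TCP; rotation=None keeps the orientation; feed is the mean speed in m/s. With max_force (N) it stops when the force on the tool has changed by that much, and returns True; else False.
- set_joints(angles): joint-space move.
- gripper_to(opening, f_grip=None): finger opening in m; f_grip is the grip in N (None keeps the last); returns when the fingers have stopped.
- hold(seconds).
- inverse_kinematics(position, orientation): joint angles nearest the present ones, or None.
- observe(): the state.
- get_image(name): name is "scene" or "top" or "wrist"; returns (picture, depth): 420x560x3 uint8, red, green, blue; 420x560 float32, m along the optical axis (not along the pixel's ray), 0 where there is no reading.
- get_calibration(name): a dict with "intrinsics" (3x3 intrinsics, pixels), "world_from_camera" (4x4, takes a point from camera to world coordinates). Camera axes: x right, y down, z forward; pixel columns grow to the right and rows downward; lengths in m; the calibration is good to about 2 mm. A picture is of the moment at which its call begins: read the wrist's pose just before it. get_calibration takes no time and is no camera call; for the wrist camera it gives the pose at the moment of the call.
A pose or a line that the arm cannot do raises Unreachable and nothing moves.
- job_done(): hands the job in, once; it reports no verdict.
The state is a dict: "time_s": time; "q": joint angles; "joint_velocities": joint speeds; "joint_torque": joint torques, N m; "eef_pos": TCP position; "tcp_rot": TCP orientation; "ft_force": force on the tool from outside, world axes, zero at the start; "torque": the same for the moment, N m; "opening": finger opening in m.
Only numpy, scipy, OpenCV 4.12 (cv2) and the standard library are available. Lean on these libraries where they do the work, as an engineer would, in place of code of your own. Each camera call takes 0.05 s, during which the arm holds its last target. There are 200 camera calls.

## Task

Pack the two loose white bottles with blue caps into the round tub on the mixer so that all seven stand upright and flat on its floor, close together, one in the middle and six round it; set each down on the floor without dropping it, keep every bottle upright and do not disturb the cups and the vial nearby. Then push the mixer's start slide all the way to the right and let it go, so that it springs back home.

Things in the scene. Friction and masses are not known exactly. Their poses are not given: they have to be found in the camera images.
- tub_floor (a point): centre of the flat inner floor (71 mm above the worktop) of the round steel tub fixed on the mixer. Inside 202 mm, outside 210 mm in diameter; wall 54 mm above this floor. Holds 7 bottles only as 1 in the middle and 6 round it, 60 deg apart, 67 mm from the centre, with 2 to 3 mm play. At the start 5 stand there: middle and 4 side by side in the ring; 2 neighbouring ring places, on any side, are empty.
- mixer: bench mixer, fixed: a low white and grey box 303 mm from front to back, 236 mm wide, top 55 mm above the worktop. Origin: on the worktop under the tub's centre; x to its back (away from the robot), y to its left, z up; turned by up to 0.2 rad. The ledge in front of the tub carries a display at the left, the start slide in the middle and a black dial, 14 mm high, at the right.
- start_slide (a joint): start slide on the mixer's front ledge, in m: 0 = home at the left, 0.040 = end stop at the right (grows along the mixer's -y). Spring-return: about 2.5 N to start, 7 N at the end; when let go it goes home by itself.
- slide_tab (a point): middle of the slide's upright black tab, 30 mm along the mixer's x, 13 mm along y; top 13 mm above, ledge 18.5 mm below this point, foot 24 mm wide (y) up to 10 mm below it. At home it is 160 mm before and 20 mm left of the tub's centre. Push its left (+y) face to -y or pinch it across y. 7 mm high stops stand 42 mm to either side of the track's middle; bottles begin 60 mm behind it.
- bottle_1: white round bottle with dark blue screw cap, 124 mm tall, 0.2 to 0.33 kg. Body 64 mm in diameter; cap 40 mm in diameter, its sides 106 to 124 mm above the underside (once packed, only the caps leave room for fingers, best in the gaps between neighbouring caps). Origin: centre of the underside; z up. All seven are alike; this one stands in the tub at the start.
- bottle_2: white round bottle with dark blue screw cap, 124 mm tall, 0.2 to 0.33 kg. Body 64 mm in diameter; cap 40 mm in diameter, its sides 106 to 124 mm above the underside (once packed, only the caps leave room for fingers, best in the gaps between neighbouring caps). Origin: centre of the underside; z up. All seven are alike; this one stands in the tub at the start.
- bottle_3: white round bottle with dark blue screw cap, 124 mm tall, 0.2 to 0.33 kg. Body 64 mm in diameter; cap 40 mm in diameter, its sides 106 to 124 mm above the underside (once packed, only the caps leave room for fingers, best in the gaps between neighbouring caps). Origin: centre of the underside; z up. All seven are alike; this one stands in the tub at the start.
- bottle_4: white round bottle with dark blue screw cap, 124 mm tall, 0.2 to 0.33 kg. Body 64 mm in diameter; cap 40 mm in diameter, its sides 106 to 124 mm above the underside (once packed, only the caps leave room for fingers, best in the gaps between neighbouring caps). Origin: centre of the underside; z up. All seven are alike; this one stands in the tub at the start.
- bottle_5: white round bottle with dark blue screw cap, 124 mm tall, 0.2 to 0.33 kg. Body 64 mm in diameter; cap 40 mm in diameter, its sides 106 to 124 mm above the underside (once packed, only the caps leave room for fingers, best in the gaps between neighbouring caps). Origin: centre of the underside; z up. All seven are alike; this one stands in the tub at the start.
- bottle_6: white round bottle with dark blue screw cap, 124 mm tall, 0.2 to 0.33 kg. Body 64 mm in diameter; cap 40 mm in diameter, its sides 106 to 124 mm above the underside (once packed, only the caps leave room for fingers, best in the gaps between neighbouring caps). Origin: centre of the underside; z up. All seven are alike; this one stands loose on the worktop to the left of the mixer at the start.
- bottle_7: white round bottle with dark blue screw cap, 124 mm tall, 0.2 to 0.33 kg. Body 64 mm in diameter; cap 40 mm in diameter, its sides 106 to 124 mm above the underside (once packed, only the caps leave room for fingers, best in the gaps between neighbouring caps). Origin: centre of the underside; z up. All seven are alike; this one stands loose on the worktop to the right of the mixer at the start.
- cup_left: bystander: specimen cup with a screw lid, 58 mm across, 59 mm high, near the front left edge. Origin: centre of its underside.
- cup_right: bystander: specimen cup with a screw lid, 58 mm across, 59 mm high, at the right. Origin: centre of its underside.
- vial: bystander: small vial, 25 mm across, 49 mm high, at the right. Origin: centre of its underside.

How it is judged:
By the outcome, as a careful person would: the job done as asked, in the order asked, and still so for the second after the job is handed in, with the robot touching nothing.
It also fails if it takes over 64 s, if anything falls off the work surface, if the arm or the gripper's body presses on something with over 40 N, if the wrist force passes 120 N, or if a joint passes its speed limit or range.

## Working session

There is one attempt and no reset: what is moved stays moved. The work goes in short steps, each a Python script; the robot and the scene stay as the last script left them, time stands still between calls to the robot, and variables do not carry over. Pictures are saved under pics/ and viewed, about 8 in all and at most 12, crops included, and the job is handed in when it is done.

```bash
ls; mkdir -p pics
cat > h.py <<'E'
import numpy as np, cv2
from plant import *
def shot(name, fn=None):
    c=get_calibration(name); im,d=get_image(name)
    if fn: cv2.imwrite('pics/'+fn,im[:,:,::-1])
    K=np.array(c['intrinsics']);T=np.array(c['world_from_camera'])
    v,u=np.mgrid[:d.shape[0],:d.shape[1]]
    P=np.stack([(u-K[0,2])/K[0,0]*d,(v-K[1,2])/K[1,1]*d,d],-1)@T[:3,:3].T+T[:3,3]
    P[d==0]=np.nan
    return im,d,P,K,T
def caps(im,P,zlo,zhi):
    """blue cap tops within z band: list of (x,y,z,n)"""
    hsv=cv2.cvtColor(im,cv2.COLOR_RGB2HSV)
    m=((P[...,2]>zlo)&(P[...,2]<zhi)&(hsv[...,0]>95)&(hsv[...,0]<135)&(hsv[...,1]>90)).astype(np.uint8)
    n,l,s,_=cv2.connectedComponentsWithStats(m)
    out=[]
    for i in range(1,n):
        if s[i,4]<60: continue
        q=P[l==i]; 
        (cx,cy),r=cv2.minEnclosingCircle(q[:,:2].astype(np.float32))
        out.append((*q.mean(0),cx,cy,r,s[i,4]))
    return np.array(out)
E
python3 - <<'E'
from h import *
np.set_printoptions(precision=4,suppress=True)
im,d,P,K,T=shot('top','top.png'); print(T,K)
print(caps(im,P,.1,.135)); print(caps(im,P,.18,.21))
shot('scene','scene.png')
o=observe();print(o['time_s'],o['tcp_rot'],o['ft_force'])
E
```

```text
pics
[[ 0.0217 -0.9982  0.0559  0.4425]
 [-0.9998 -0.0214  0.0048 -0.072 ]
 [-0.0036 -0.056  -0.9984  1.2772]
 [ 0.      0.      0.      1.    ]] [[382.5338   0.     281.316 ]
 [  0.     382.5338 212.8275]
 [  0.       0.       1.    ]]
[[  0.5483  -0.3929   0.1228   0.5492  -0.3946   0.0187 134.    ]
 [  0.5035   0.2984   0.1234   0.5042   0.2996   0.0195 133.    ]]
[[  0.6316   0.0789   0.1949   0.632    0.0796   0.0188 136.    ]
 [  0.6117   0.014    0.1951   0.6125   0.0139   0.019  132.    ]
 [  0.5907  -0.0488   0.195    0.5912  -0.049    0.0183 134.    ]
 [  0.5666   0.0633   0.1949   0.5668   0.0634   0.0185 133.    ]
 [  0.5464   0.0014   0.1949   0.5468   0.0014   0.0183 132.    ]]
0.1 [-1.6954  1.569   1.7351] [0.0937 0.4523 0.2959]
```

View pics/top.png

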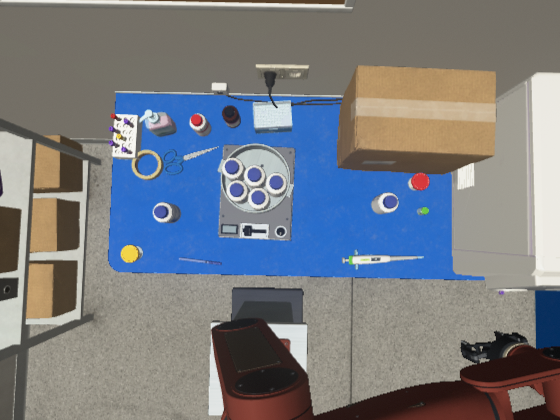

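View pics/scene.png

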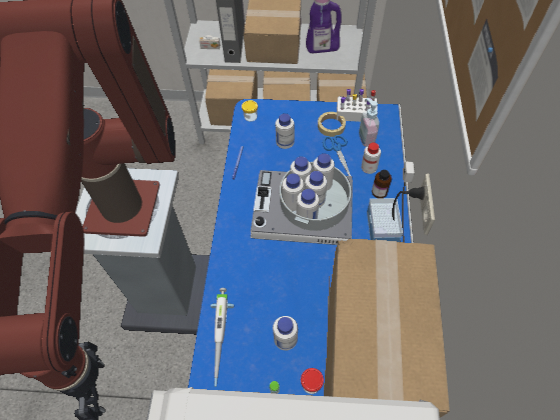

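The top view shows five caps in the tub around (256,184), with the empty ring places at back right. Loose bottles are at (163,212) and (387,203). The slide tab is near (254,231), with a carton and hood at the right. Next I'll check obstacle heights and reach.

```bash
cat >> h.py <<'E'
def rot(psi): return [0,np.pi/2,psi]      # tool down, jaw axis at psi+90deg
E
python3 - <<'E'
from h import *
np.set_printoptions(precision=3,suppress=True,linewidth=200)
im,d,P,K,T=shot('top')
# coarse max-height map
xs=np.arange(.2,.95,.05);ys=np.arange(.4,-.75,-.05)
print('y:',ys)
for x in xs[::-1]:
    r=[]
    for y in ys:
        m=(abs(P[...,0]-x)<.025)&(abs(P[...,1]-y)<.025)
        r.append(int(1000*np.nanmax(P[...,2][m])) if m.any() else -1)
    print(round(x,2),r)
# tub rim
z=P[...,2];m=(z>.118)&(z<.132)&(np.hypot(P[...,0]-.61,P[...,1]-.014)<.125)
q=P[m][:,:2];rr=np.hypot(*(q-[.612,.014]).T);q=q[rr>.09]
from scipy.optimize import least_squares
s=least_squares(lambda p:np.hypot(q[:,0]-p[0],q[:,1]-p[1])-p[2],[.61,.014,.103],loss='soft_l1',f_scale=.002);print('rim',s.x,len(q))
# mixer top box
m=(z>.045)&(z<.062)&(abs(P[...,0]-.57)<.25)&(abs(P[...,1]-.01)<.2)
print('mixer rect',cv2.minAreaRect(P[m][:,:2].astype(np.float32)))
for n,p in dict(b7=(.549,-.394),b6=(.504,.299),S1=(.656,-.037),S2=(.677,.029)).items():
    for k in (72,-108,18,-45,0,-90,90,135,45):
        for h in (.12,.3):
            j=inverse_kinematics([*p,h],rot(np.radians(k)))
            if h==.12 or j is None: print(n,k,h,j)
E
```

```text
y: [ 0.4   0.35  0.3   0.25  0.2   0.15  0.1   0.05  0.   -0.05 -0.1  -0.15 -0.2  -0.25 -0.3  -0.35 -0.4  -0.45 -0.5  -0.55 -0.6  -0.65 -0.7 ]
0.9 [532, 532, 532, 532, 533, 534, 536, 537, 540, 540, 542, 543, 556, 529, 532, 533, 534, 535, 539, 538, 540, 518, 449]
0.85 [7, 6, 8, 8, 8, 86, 109, 80, 202, 203, 81, 7, 7, 322, 322, 321, 321, 320, 321, 320, 320, -1, -1]
0.8 [94, 180, 180, 90, 118, 86, 108, 78, 81, 82, 80, 6, 7, 321, 322, 322, 321, 320, 321, 320, 444, 452, 447]
0.75 [53, 175, 117, 9, 94, 12, 59, 55, 9, 52, 51, 9, 6, 324, 323, 322, 322, 322, 321, 320, 444, 451, 446]
0.7 [51, 30, 17, 12, 12, 58, 130, 131, 129, 132, 60, 8, 6, 323, 323, 323, 321, 321, 321, 320, 444, 452, 443]
0.65 [29, 30, 14, 15, 7, 127, 199, 199, 198, 128, 130, 6, 6, 315, 319, 319, 318, 318, 318, 319, 445, 451, -1]
0.6 [29, 30, 6, 8, 7, 57, 199, 198, 199, 199, 172, 8, 8, 7, 5, 6, 103, 7, 64, 60, 442, 451, -1]
0.55 [6, 7, 105, 7, 8, 57, 199, 200, 200, 196, 163, 8, 7, 6, 5, 105, 129, 100, 53, 52, 444, 451, -1]
0.5 [7, 105, 130, 104, 5, 59, 61, 133, 175, 129, 60, 7, 6, 8, 6, 6, 104, 6, 53, 51, 441, 451, -1]
0.45 [
[... 1835 characters left out ...]
 0 0.12 [-0.176  0.389  1.533  0.     1.219 -1.747]
S1 -90 0.12 [-0.176  0.389  1.533 -0.     1.219 -0.176]
S1 90 0.12 None
S1 90 0.3 None
S1 135 0.12 [-0.176  0.389  1.533  0.     1.219  2.18 ]
S1 45 0.12 [-0.176  0.389  1.533  0.     1.219 -2.532]
S2 72 0.12 None
S2 72 0.3 None
S2 -108 0.12 [-0.073  0.435  1.473 -0.     1.234  0.241]
S2 18 0.12 [-0.073  0.435  1.473  0.     1.234 -1.958]
S2 -45 0.12 [-0.073  0.435  1.473 -0.     1.234 -0.859]
S2 0 0.12 [-0.073  0.435  1.473  0.     1.234 -1.644]
S2 -90 0.12 [-0.073  0.435  1.473 -0.     1.234 -0.073]
S2 90 0.12 None
S2 90 0.3 None
S2 135 0.12 [-0.073  0.435  1.473  0.     1.234  2.283]
S2 45 0.12 [-0.073  0.435  1.473  0.     1.234 -2.43 ]
```

Run:
```python
from h import *
np.set_printoptions(precision=4,suppress=True)
psi=np.radians(-108)
movep([.30,-.35,.32],rot(psi)); movep([.548,-.394,.30],rot(psi))
o=observe(); print(o['time_s'],o['eef_pos'],o['ft_force'])
im,d,P,K,T=shot('wrist','w1.png'); print(T)
print(caps(im,P,.1,.135))
```

```text
2.2583 [ 0.547  -0.3947  0.2998] [-0.8294 -0.2443  0.6891]
[[ 0.9507 -0.2933 -0.101   0.572 ]
 [-0.3102 -0.9016 -0.3015 -0.318 ]
 [-0.0026  0.3179 -0.9481  0.4428]
 [ 0.      0.      0.      1.    ]]
[[   0.5501   -0.3945    0.1236    0.5498   -0.3957    0.0193 1040.    ]]
```

View pics/w1.png

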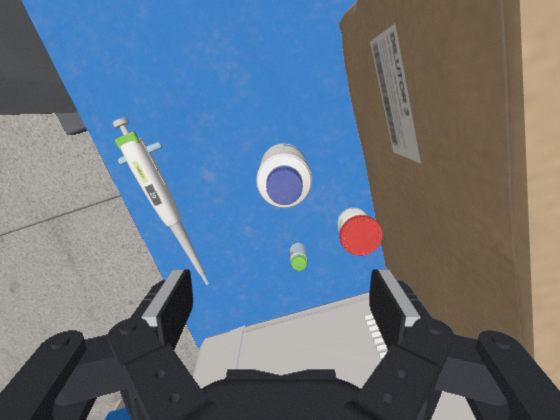

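The wrist view shows the loose bottle's cap at (285,187), with the fingers at the lower edge and the vial and red cup well clear. I'll grasp by the cap, lift, and look at the tub on the way.

Run:
```python
from h import *
np.set_printoptions(precision=4,suppress=True)
psi=np.radians(-108)
gripper_to(.062)
move_l([.5500,-.3955,.175],.25)
print('hit',move_l([.5500,-.3955,.101],.12,max_force=8))
print(observe()['ft_force'],observe()['eef_pos'])
gripper_to(.03,60); print('open',observe()['opening'])
f0=np.array(observe()['ft_force'])
move_l([.5500,-.3955,.13],.1); 
print('df',np.array(observe()['ft_force'])-f0)
move_l([.550,-.3955,.36],.3)
movep([.585,-.09,.36],rot(psi)); hold(.2)
o=observe(); print(o['time_s'],o['eef_pos'],o['opening'],np.array(o['ft_force']))
im,d,P,K,T=shot('wrist','w2.png')
c=caps(im,P,.187,.21); print(c)
print('held',caps(im,P,.36,.40))
z=P[...,2];m=(z>.119)&(z<.131)
q=P[m][:,:2];rr=np.hypot(*(q-[.613,.015]).T);q=q[(rr>.096)&(rr<.112)]
from scipy.optimize import least_squares
s=least_squares(lambda p:np.hypot(q[:,0]-p[0],q[:,1]-p[1])-p[2],[.61,.014,.103],loss='soft_l1',f_scale=.002);print('rim',s.x,len(q))
```

```text
hit False
[-0.2747 -0.4285 -0.3375] [ 0.5506 -0.396   0.1021]
open 0.04159285961765422
df [  2.7369  -1.7037 -16.7058]
7.2 [ 0.585  -0.0914  0.3597] 0.03623100325998676 [-0.4569  0.3329 -3.7173]
[[   0.6289    0.0649    0.1944    0.6306    0.07      0.0171  432.    ]
 [   0.5686    0.0622    0.1952    0.5681    0.0624    0.0196 1686.    ]
 [   0.6128    0.0133    0.1954    0.6128    0.0132    0.0191 1432.    ]
 [   0.5486    0.0009    0.1953    0.5482    0.0004    0.0191 1326.    ]
 [   0.5924   -0.0487    0.1954    0.592    -0.0491    0.0191 1166.    ]]
held [[   0.5851   -0.0892    0.3734    0.584    -0.0931    0.0212 5255.    ]]
rim [0.6117 0.014  0.1024] 1968
```

View pics/w2.png

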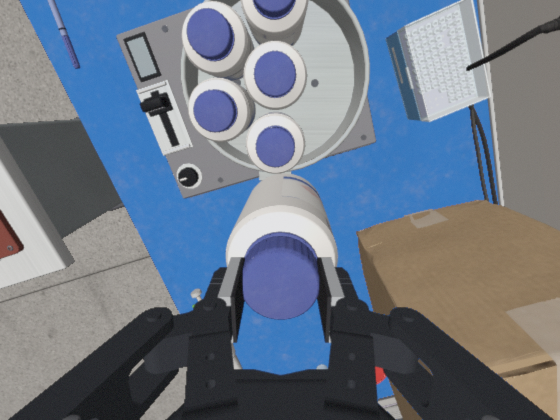

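Run:
```python
from h import *
np.set_printoptions(precision=4,suppress=True)
im,d,P,K,T=shot('wrist')
o=observe();print(o['time_s'],o['opening'],o['eef_pos'])
hsv=cv2.cvtColor(im,cv2.COLOR_RGB2HSV)
m=(P[...,2]>.33)&(P[...,2]<.42)&(hsv[...,0]>95)&(hsv[...,0]<135)&(hsv[...,1]>90)
z=P[m][:,2];print(np.histogram(z,np.arange(.34,.40,.004)))
for v in range(222,325,6): 
    k=m[v]; 
    if k.any(): print(v,k.sum(),np.nanmedian(P[v][k],0), np.ptp(P[v][k][:,:2]@[np.cos(-.314),np.sin(-.314)]))
# top-plane fit
t=P[m&(P[...,2]>np.nanpercentile(z,90)-.006)]
A=np.c_[t[:,:2]-t[:,:2].mean(0),np.ones(len(t))];print('plane',np.linalg.lstsq(A,t[:,2],rcond=None)[0],cv2.minEnclosingCircle(t[:,:2].astype(np.float32)),len(t))
```

```text
7.3 0.03623995392189364 [ 0.585  -0.091   0.3598]
(array([   0,    0,    0,  142,  224,  201,  236,  304, 4434,   48,   21,
         25,   25,   21]), array([0.34 , 0.344, 0.348, 0.352, 0.356, 0.36 , 0.364, 0.368, 0.372,
       0.376, 0.38 , 0.384, 0.388, 0.392, 0.396]))
234 23 [ 0.5901 -0.0735  0.3556] 0.011345008316324012
240 47 [ 0.59   -0.074   0.3614] 0.02375018184353128
246 60 [ 0.5903 -0.0747  0.367 ] 0.03063422055341991
252 67 [ 0.5902 -0.0758  0.3725] 0.03521847666415401
258 73 [ 0.5894 -0.0783  0.3737] 0.036876151044540895
264 72 [ 0.5875 -0.0807  0.3742] 0.035185469460690566
270 80 [ 0.5866 -0.0836  0.3741] 0.06170312393351307
276 79 [ 0.5857 -0.0865  0.3744] 0.06349274492511259
282 80 [ 0.5851 -0.0899  0.3744] 0.06281585522329403
288 81 [ 0.5844 -0.0929  0.3744] 0.06325728629750083
294 78 [ 0.583  -0.0957  0.3745] 0.06325544118754911
300 75 [ 0.5823 -0.0991  0.3745] 0.04846536291933845
306 68 [ 0.5809 -0.1022  0.3746] 0.04987786195174704
312 56 [ 0.579  -0.1053  0.3748] 0.054022141885258
318 21 [ 0.5786 -0.1085  0.3748] 0.0363367493013681
324 2 [ 0.5815 -0.1005  0.3901] 0.036339052190602295
plane [ 0.0055 -0.0548  0.3748] ((0.5902095437049866, -0.09129245579242706), 0.0434374175965786) 4861
```

The cap slipped about 9 mm in the pads: its top is 14 mm above the TCP and it should be 23 mm. The grip was too high, so I'll set the bottle on clear worktop and regrasp lower and harder.

Run:
```python
from h import *
np.set_printoptions(precision=4,suppress=True)
psi=np.radians(-108)
x,y=.55,-.24
move_l([x,y,.36],.2)
move_l([x,y,.125],.2)
hold(.15)
print('contact',move_l([x,y,.100],.03,max_force=5),observe()['eef_pos'][2])
gripper_to(.06); hold(.1)
f0=np.array(observe()['ft_force'])
zc=observe()['eef_pos'][2]
c=move_l([x,y,.090],.03,max_force=4); z=observe()['eef_pos'][2]
print('down',c,z,np.array(observe()['ft_force'])-f0)
if c: move_l([x,y,z+.002],.05)
gripper_to(.03,100); hold(.2); print('open',observe()['opening'])
f0=np.array(observe()['ft_force'])
z=observe()['eef_pos'][2]
move_l([x,y,z+.02],.04); hold(.2)
print('df',np.array(observe()['ft_force'])-f0,observe()['opening'],'zgrasp',z,observe()['time_s'])
im,d,P,K,T=shot('wrist','w3.png')
c=caps(im,P,z+.02+.008,z+.06);print(c,observe()['eef_pos'])
```

```text
contact True 0.1106083390257308
down True 0.09636389057787507 [0.8694 1.3771 1.7498]
open 0.04181472820064895
df [  0.787   -1.9438 -23.7963] 0.03534370166031912 zgrasp 0.10385731563566108 12.9667
[[   0.549    -0.2405    0.1384    0.5487   -0.2427    0.0205 4722.    ]] [ 0.5498 -0.2399  0.1235]
```

View pics/w3.png

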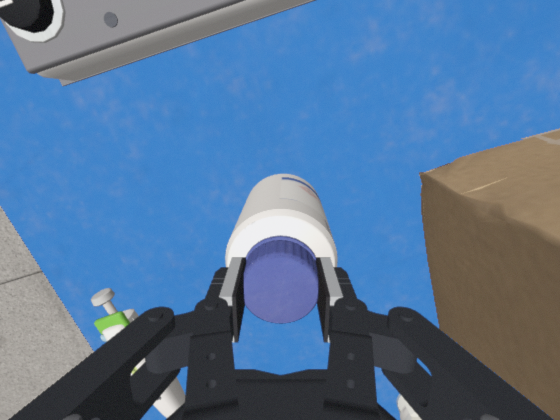

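Closing makes the pad tips press on the shoulder. The natural stable hold is with the cap top 14.5 mm above the TCP, repeatable in both grasps, so the bottle is held well at 100 N. Next I'll compute the two slots and place the first one under force guard.

```bash
cat >> h.py <<'E'
from scipy.optimize import minimize, least_squares
def captop(im,P,z0,near,r=.03):
    """cap centre from the top-plane pixels near a guess"""
    hsv=cv2.cvtColor(im,cv2.COLOR_RGB2HSV)
    m=(abs(P[...,2]-z0)<.004)&(hsv[...,0]>95)&(hsv[...,0]<135)&(hsv[...,1]>90)&(np.hypot(P[...,0]-near[0],P[...,1]-near[1])<r)
    m=cv2.morphologyEx(m.astype(np.uint8),cv2.MORPH_OPEN,np.ones((5,5),np.uint8))
    q=P[m>0]; z=np.median(q[:,2]); q=q[abs(q[:,2]-z)<.0015]
    h=cv2.convexHull(q[:,:2].astype(np.float32))[:,0]
    f=least_squares(lambda p:np.hypot(h[:,0]-p[0],h[:,1]-p[1])-p[2],[*near,.02],loss='soft_l1',f_scale=.0007).x
    return f,z,len(q)
def place(t,zfloor=.1805,step=.0015):
    """guarded descent to the floor, small search if caught early; t = TCP xy"""
    for off in [(0,0),(1,0),(-1,0),(0,1),(0,-1),(1,1),(-1,-1),(1,-1),(-1,1)]:
        a=np.array(t)+step*np.array(off)
        move_l([*a,max(observe()['eef_pos'][2],.19)],.1)
        c=move_l([*a,zfloor-.006],.04,max_force=6)
        z=observe()['eef_pos'][2]; print('place',off,c,round(z,4),np.round(observe()['ft_force'],1))
        if z<zfloor+.004: return True
        move_l([*a,z+.004],.05)
    return False
E
python3 - <<'E'
from h import *
np.set_printoptions(precision=4,suppress=True)
o=observe(); im,d,P,K,T=shot('wrist'); e=np.array(o['eef_pos'])
f,zt,n=captop(im,P,e[2]+.0148,e[:2]); off=f[:2]-e[:2]; print('held',f,zt-e[2],n,off)
C0=np.array([.6122,.014]);B=np.array([.6128,.0132]);C=np.array([.592,-.0491]);A=np.array([.633,.0789])
def marg(p):
    s1,s2=p[:2],p[2:]; n=np.linalg.norm
    return [n(s1-B)-.064,n(s1-C)-.064,n(s1-s2)-.064,n(s2-B)-.064,n(s2-A)-.064,.069-n(s1-C0),.069-n(s2-C0)]
g=lambda a:C0+.067*np.array([np.cos(np.radians(a)),np.sin(np.radians(a))])
r=minimize(lambda p:-min(marg(p)),[*g(311),*g(13)],method='Nelder-Mead',options=dict(maxiter=9000,maxfev=9000,xatol=1e-7,fatol=1e-8))
print(r.x,np.array(marg(r.x))*1000)
t=r.x[:2]-off; print('target tcp',t)
move_l([e[0],e[1],.34],.2)
move_l([*t,.34],.2); move_l([*t,.25],.15); hold(.1)
ok=place(t); print(ok,observe()['time_s'],observe()['opening'],observe()['eef_pos'])
shot('wrist','w4.png')
E
```

```text
held [ 0.5481 -0.2425  0.0192] 0.015117467784478797 4169 [-0.0017 -0.0026]
[ 0.6568 -0.036   0.6769  0.0295] [2.0018 2.089  4.4972 2.0914 2.0766 2.0018 2.5176]
target tcp [ 0.6585 -0.0334]
place (0, 0) True 0.2302 [-0.4 -0.3 -4.2]
place (1, 0) True 0.2329 [-0.5  1.3  4.2]
place (-1, 0) True 0.1806 [-0.9 -0.8  3.7]
True 20.1333 0.03522760684495671 [ 0.6569 -0.0336  0.1806]
```

View pics/w4.png

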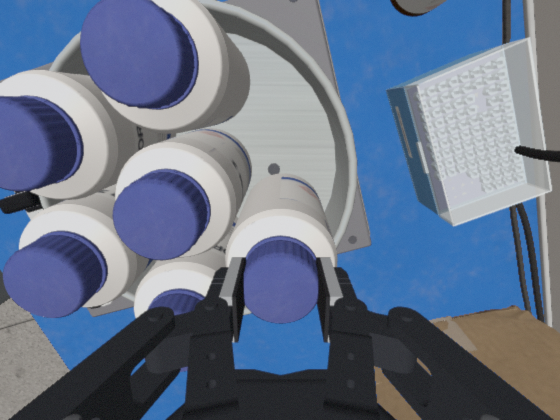

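The bottle is seated (TCP z 0.1806, matching the floor), next to the middle bottle, with the other place open behind at (270,90). Now I'll release and survey the tub, then go look at the left bottle.

Run:
```python
from h import *
np.set_printoptions(precision=4,suppress=True)
psi=np.radians(-108)
e=np.array(observe()['eef_pos'])
gripper_to(.054); 
move_l([*e[:2],.215],.12); move_l([.62,-.07,.42],.3); hold(.15)
print(observe()['time_s'],observe()['eef_pos'])
im,d,P,K,T=shot('wrist')
for n,g in dict(A=(.633,.0789),B=(.6128,.0132),C=(.592,-.0491),D=(.5681,.0624),E=(.5482,.0004),S1=(.6568,-.036)).items():
    f,z,k=captop(im,P,.195,g,.026); print(n,f,z,k)
z=P[...,2];m=(z>.119)&(z<.131)
q=P[m][:,:2];rr=np.hypot(*(q-[.612,.014]).T);q=q[(rr>.096)&(rr<.112)]
s=least_squares(lambda p:np.hypot(q[:,0]-p[0],q[:,1]-p[1])-p[2],[.61,.014,.103],loss='soft_l1',f_scale=.002);print('rim',s.x,len(q))
cv2.imwrite('pics/w5.png',im[:,:,::-1])
# go over left bottle
gripper_to(.062)
movep([.505,.26,.34],rot(psi)); hold(.1)
o=observe();im,d,P,K,T=shot('wrist')
f,z,k=captop(im,P,.124,(.505,.299)); print('b6',f,z,k,o['eef_pos'],o['time_s'])
```

```text
21.9667 [ 0.6195 -0.0695  0.4166]
A [0.6334 0.0779 0.0185] 0.19541061957372674 998
B [0.6133 0.0135 0.0182] 0.1954767039880529 815
C [ 0.5926 -0.0491  0.0183] 0.19548729355163053 707
D [0.5684 0.063  0.0184] 0.19552350454312034 914
E [0.5484 0.001  0.0182] 0.1955557523037884 722
S1 [ 0.6552 -0.0363  0.0184] 0.19548485209509958 791
rim [0.612  0.0145 0.103 ] 1814
b6 [0.5041 0.3012 0.0184] 0.1244105014363173 790 [0.506  0.2589 0.3404] 23.7083
```

View pics/w5.png

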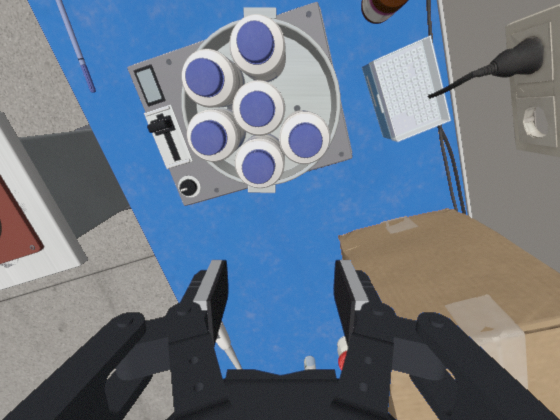

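Run:
```python
from h import *
np.set_printoptions(precision=4,suppress=True)
x,y=.5055,.3030
move_l([x,y,.18],.3)
print('hit',move_l([x,y,.1085],.12,max_force=8))
f0=np.array(observe()['ft_force'])
gripper_to(.03,100); hold(.1); print('open',observe()['opening'],observe()['eef_pos'],np.array(observe()['ft_force'])-f0)
move_l([x,y,.135],.05); hold(.15)
print('df',np.array(observe()['ft_force'])-f0)
o=observe();e=np.array(o['eef_pos']); im,d,P,K,T=shot('wrist')
f,zt,n=captop(im,P,e[2]+.0148,e[:2]); off=f[:2]-e[:2]; print('held',f,zt-e[2],n,off,o['opening'])
A,B,S1,C0=map(np.array,([.6334,.0779],[.6133,.0135],[.6552,-.0363],[.612,.0145]))
N=np.linalg.norm
marg=lambda s:[N(s-B)-.064,N(s-A)-.064,N(s-S1)-.064,.069-N(s-C0)]
r=minimize(lambda s:-min(marg(s)),[.677,.0295],method='Nelder-Mead',options=dict(xatol=1e-7,fatol=1e-8))
t=r.x-off; print(r.x,np.array(marg(r.x))*1000,t)
move_l([x,y,.345],.25)
move_l([*t,.345],.25); move_l([*t,.25],.15); hold(.1)
o=observe();e=np.array(o['eef_pos']);im,d,P,K,T=shot('wrist')
f,zt,n=captop(im,P,e[2]+.0148,e[:2]); print('held',f[:2]-e[:2],zt-e[2])
ok=place(t,zfloor=.195-(zt-e[2])); print(ok,observe()['time_s'],observe()['opening'],observe()['eef_pos'])
```

```text
hit False
open 0.03498167944524582 [0.5064 0.3038 0.1106] [-2.4391 -0.1809  5.5138]
df [-0.9427  0.0892 -3.3544]
held [0.5035 0.3    0.0191] 0.013838446822448613 4076 [-0.0016 -0.0029] 0.034776449246465384
[0.6775 0.0288] [1.9777 1.9778 4.812  1.9777] [0.6791 0.0317]
held [-0.0018 -0.0027] 0.01380033296327765
place (0, 0) True 0.1816 [-0.9 -0.2  5.6]
True 31.7333 0.03493512385543394 [0.6789 0.0316 0.1816]
```

Run:
```python
from h import *
np.set_printoptions(precision=4,suppress=True)
psi=np.radians(-108)
e=np.array(observe()['eef_pos'])
gripper_to(.054); move_l([*e[:2],.215],.12); move_l([*e[:2],.36],.3); move_l([.50,-.09,.40],.3); gripper_to(0); hold(.1)
print(observe()['time_s'],observe()['eef_pos'])
im,d,P,K,T=shot('wrist','w6.png')
for n,g in dict(A=(.633,.0789),B=(.6128,.0132),C=(.592,-.0491),D=(.5681,.0624),E=(.5482,.0004),S1=(.6552,-.036),S2=(.677,.029)).items():
    try: f,z,k=captop(im,P,.195,g,.026); print(n,f,z,k)
    except Exception as x: print(n,x)
z=P[...,2]; print('T',T[:3,3])
m=((z>.047)&(z<.0635)&(P[...,0]<.65)&(abs(P[...,1])<.2)&(P[...,0]>.38)).astype(np.uint8)
m=cv2.morphologyEx(m,cv2.MORPH_OPEN,np.ones((3,3),np.uint8))
q=P[m>0][:,:2].astype(np.float32); print('rect',cv2.minAreaRect(q),cv2.boxPoints(cv2.minAreaRect(q)))
hi=(z>.066)&(z<.1)&(P[...,0]<.5)&(P[...,0]>.4)&(abs(P[...,1])<.12)
n,l,s,c=cv2.connectedComponentsWithStats(hi.astype(np.uint8))
for i in range(1,n):
    if s[i,4]>25: print(s[i],P[l==i].mean(0),P[l==i].min(0),P[l==i].max(0))
```

```text
34.6833 [ 0.5  -0.09  0.4 ]
A 'NoneType' object is not subscriptable
B [0.6119 0.0134 0.0185] 0.19531832514837832 1094
C [ 0.591  -0.0495  0.0183] 0.19537266264331427 906
D [0.567  0.0623 0.0181] 0.1953361227296452 1019
E [0.5465 0.0004 0.0184] 0.19541167292537093 996
S1 [ 0.6544 -0.0368  0.0184] 0.19533355988209067 999
S2 [0.6751 0.0279 0.0187] 0.19509782225542316 1047
T [ 0.5255 -0.0132  0.543 ]
rect ((0.496665894985199, 0.017513059079647064), (0.2321872115135193, 0.13653135299682617), 89.38333892822266) [[ 0.4272 -0.0978]
 [ 0.5637 -0.0993]
 [ 0.5662  0.1329]
 [ 0.4297  0.1343]]
[210  77  24  16 263] [0.4537 0.038  0.0846] [0.4375 0.0316 0.0683] [0.4678 0.0458 0.089 ]
[238 146  19  19 255] [ 0.4521 -0.0645  0.0695] [ 0.4386 -0.0783  0.0661] [ 0.4652 -0.0512  0.0721]
  return _methods._mean(a, axis=axis, dtype=dtype,
  ret = ret.dtype.type(ret / rcount)
```

View pics/w6.png

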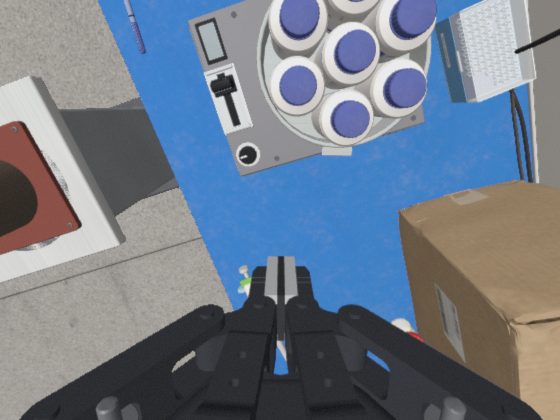

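The picture shows all seven caps at the same height, one in the middle and six round it, and the slide tab at (222,85) at home. Next comes the slide push.

Run:
```python
from h import *
np.set_printoptions(precision=4,suppress=True)
psi=np.radians(-91)
movep([.449,.072,.25],rot(psi)); move_l([.449,.072,.12],.25); 
print('dn',move_l([.449,.072,.069],.08,max_force=6),observe()['eef_pos'])
f0=np.array(observe()['ft_force'])
c=move_l([.4479,.005,.069],.05,max_force=20)
o=observe();print('push',c,o['eef_pos'],np.array(o['ft_force'])-f0,o['time_s'])
im,d,P,K,T=shot('wrist','w7.png'); shot('scene','s2.png')
hold(.1);o=observe();print(o['eef_pos'],np.array(o['ft_force'])-f0)
a=cv2.imread('pics/w7.png');b=cv2.imread('pics/s2.png')[130:270,220:380]
cv2.imwrite('pics/c1.png',np.hstack([cv2.resize(a,(400,300)),cv2.resize(b,(343,300))]))
```

```text
dn False [0.4494 0.072  0.0694]
push True [0.4478 0.0175 0.0692] [-0.256   6.9301  5.0518] 38.1333
[0.4478 0.0176 0.0692] [-1.0084  6.3183  4.0336]
```

View pics/c1.png

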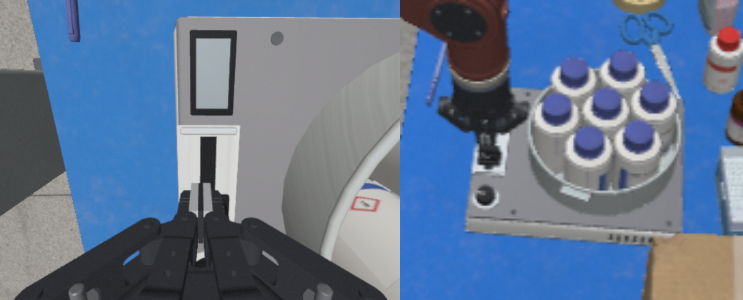

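The tab is close to its end (about 6.5 N). I'll press again to be sure of the end stop, then let go.

Run:
```python
from h import *
np.set_printoptions(precision=4,suppress=True)
f0=np.array(observe()['ft_force'])
for y in (.014,.011,.008):
    c=move_l([.4478,y,.069],.03,max_force=20); hold(.1)
    o=observe();print(y,c,o['eef_pos'],np.array(o['ft_force'])-f0)
    if c or o['ft_force'][1]-f0[1]>12: break
move_l([.449,.074,.069],.12); move_l([.449,.074,.25],.25)
movep([.46,-.10,.40],rot(np.radians(-108))); hold(.2)
print(observe()['time_s'])
im,d,P,K,T=shot('wrist','w8.png'); z=P[...,2]
hi=(z>.075)&(z<.1)&(P[...,0]<.48)&(P[...,0]>.4)&(abs(P[...,1])<.12)
print('tab',P[hi].mean(0),hi.sum(),np.min(P[hi],0),np.max(P[hi],0))
im,d,P,K,T=shot('top'); print(caps(im,P,.1,.135)); print(caps(im,P,.18,.21)[:,:4])
```

```text
0.014 False [0.4477 0.0168 0.0692] [-0.3253 12.2491  1.3641]
41.35
tab [0.4531 0.0381 0.0858] 249 [0.4374 0.0317 0.075 ] [0.4675 0.0454 0.089 ]
[]
[[ 0.6741  0.0286  0.1943  0.6755]
 [ 0.6538 -0.036   0.195   0.6542]
 [ 0.6317  0.0789  0.1946  0.6333]
 [ 0.6117  0.0139  0.1948  0.6118]
 [ 0.5667  0.0634  0.1948  0.5669]
 [ 0.5468  0.0023  0.1952  0.5464]]
```

View pics/w8.png

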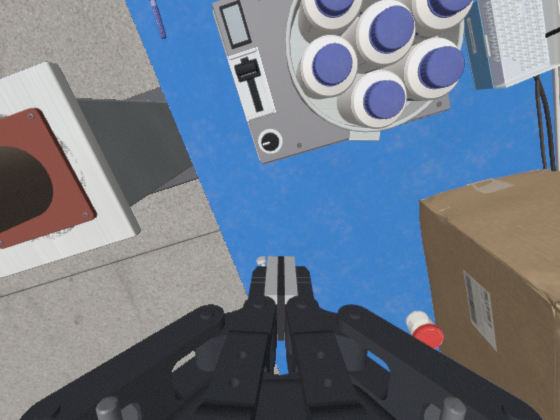

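```bash
python3 -c "
from plant import *
job_done()"
```

```text
the job is handed in; nothing more can be done
```

Both loose bottles are packed in the tub, the start slide went to its end stop and sprang home, and the job is handed in. It took about 41 s of the 64 s allowed.

**Bottles:** In the last checks all seven caps were at the same height (about 195 mm), with one in the middle and six round it. The top camera saw only six because the arm hid one, but the wrist camera saw that one.

**Slide:** The push met a hard stop at the right. The fingers stopped 2.8 mm short of the commanded point, and the force rose to about 18 N, above the 7 N spring. After release the tab was back within 1 mm of its home position.

**What went less smoothly:**
- **Right bottle, grip:** the first grasp pressed on the bottle's shoulder and the cap slipped about 9 mm in the pads. I set the bottle down upright on the worktop and regrasped it. The second grasp slid to the same position, which then held.
- **Right bottle, placing:** it touched the tub rim lightly twice (6 N guard) before going in with a 1.5 mm shift.
- **Cups and vial:** the gripper stayed clear of them, but I did not measure their positions again at the end.

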